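# Gather the seeds at the red end of the lidded dish, then take the lid off

## Robot

A 6-joint arm with a two-finger parallel gripper is mounted at the origin on the work surface. World frame = base frame: x ahead of the robot, y to its left, z up, the work surface at z = 0. Lengths are in m, angles in rad, forces in N, time in s.
With the tool pointing down it reaches from about 0.375 to 0.975 m from the base axis. Payload 3.8 kg.
Tool frame: the origin (TCP) lies midway between the tips of the shut fingers; the grasp point (between the pads) lies 19 mm behind it; z points along the fingers, y is the direction in which the jaws open and shut (so a half turn about z gives the same grasp; the last joint's range is limited). The gripper opens to 85 mm and grips with 20 to 120 N. Pads are 22 mm wide; open, the fingers measure 114 mm over their backs; the gripper's body (76 mm by 85 mm) begins 54 mm behind the grasp point. The pads swing forward as they close: fully open they stand 13 mm farther back than shut.
Start: joints at [1.256, 0.264, 1.604, -0, 1.274, -0.037], TCP at [0.185, 0.649, 0.231] pointing down, gripper open.
Joint ranges: [-2.63, 2.63], [-0.94, 2.18], [0.31, 2.57], [-1.31, 4.45], [0, 2.66], [-2.55, 2.55]. Speed limits (rad/s): [2.57, 2.57, 3.14, 3.14, 3.14, 3.14].

## Interface

Orientations are given as a rotation vector (axis times angle).
In Python, from workcell import bot gives the robot as it stands.
- The arm moves only by the tool drive_tool, never from a script. Its argument "deltas" is a list of rows, each an object with "hand": the opening, from 0 (shut) to 1 (fully open); "offset": the shift along the world's x, y, z in cm, a list of three; "angular": the turn, a rotation vector about the world's x, y, z in degrees, a list of three. A call has 1 to 8 rows; each row is the pose to reach, as a shift and turn from the pose commanded when the call began; what a row does not reach only later rows make up. A row lasts 1/8 s, in which the tool goes at most 62.5 mm and 10.7 degrees, less where a joint would pass 70% of its speed; a pose out of reach is approached as far as the arm can. A call with a gripper value outside its range is refused whole. The fingers move at their own pace and stop on an object; "force" is the grip in N (left out, the last holds). Time passes only in rows, so rows that repeat a pose let the fingers close. It gives the time, the measured TCP pose, the force and the opening at its end, in the units of the state.
- bot.read_state(): the state, without advancing time (a new reading comes with each control period).
- bot.read_camera(name): name is "scene" or "top" or "wrist"; returns a dict with "frame" (400x640x3 uint8, blue, green, red), "mtx" (3x3 intrinsics, pixels), "R" (3x3) and "t" (3): a world point X has camera coordinates R X + t. Camera axes: x right, y down, z forward; pixel columns grow to the right and rows downward; lengths in m; the calibration is good to about 2 mm. A picture is of the moment at which its call begins. There is no depth.
- bot.finish_job(): hands the job in, once; it reports no verdict.
The state is a dict: "time": time; "q": joint angles; "joint_vel": joint speeds; "joint_torque": joint torques, N m; "tool_pos": TCP position; "tcp_rot": TCP orientation; "wrist_force": force on the tool from outside, world axes, zero at the start; "torque": the same for the moment, N m; "width": opening from 0.0 (shut) to 1.0 (fully open).
Only numpy, scipy, OpenCV 4.12 (cv2) and the standard library are available. Lean on these libraries where they do the work, as an engineer would, in place of code of your own. Each camera call takes 0.05 s, during which the arm holds its last target. There are 200 camera calls.

## Task

Pick up the lidded seed dish with the red end and, with its loose lid staying on, tilt it so that both seeds roll to the red end. Stand it level on the bench again with the lid still on, then lift the lid off by its knob and set it down flat, knob up, on the bare mat beside the dish. Set things down rather than dropping them, and leave the seeds in the red end.

Things in the scene. Friction and masses are not known exactly. Their poses are not given: they have to be found in the camera images.
- dish: White open dish 130 (x) x 64 (y) x 44 mm high, walls 4, 0.16 kg, on a 2 mm mat; not the similar blue-ended one. Origin: centre of underside, z up. The -x end is red and faces the robot within 35 deg. Pinch across the 64 mm at mid length, 25-34 mm up, outside the lid. Mat is bare to world +y for 210 mm from its centre (lid goes there); other things stand 110 mm or more off on its other sides.
- lid: Clear loose lid resting on the dish: 124 x 58 x 3 mm plate over a 5 mm deep skirt (118 x 52) inside the walls, 2 mm play, 0.06 kg. Origin: centre of the skirt's underside, 39 mm above the dish's when on; axes as the dish's. Red bar knob 30 (x) x 14 (y) x 16 mm high, 8 to 24 mm above the origin: pinch across y from above. Only gravity and skirt hold it; stays on at tilts up to 30 deg.
- seed_a_center (a point): Centre of a round brown seed, 24 mm across, 10 g, rolling freely in the dish; starts in the white (+x) end. The dish floor is a shallow roof: 8 mm above the underside across the middle (x = 0), falling 5 deg to 3 mm at both ends, so a seed stays in the half it rolled into. Tilting the red end down 20 to 30 deg for a second brings it over.
- seed_b_center (a point): Centre of the second seed, like the first.
There are look-alikes about, which are no part of the job. Leave any purple look-alike of the dish alone. What is shaped like the lid but blue is not meant.

How it is judged:
By the outcome, as a careful person would: the job done as asked, in the order asked, and still so for the second after the job is handed in, with the robot touching nothing.
It also fails if it takes over 58 s, if anything falls off the work surface, if the arm or the gripper's body presses on something with over 40 N, if the wrist force passes 120 N, or if a joint passes its speed limit or range.

## Working session

There is one attempt and no reset: what is moved stays moved. The work goes in short steps, Python scripts to look and compute and a tool call to move; the robot and the scene stay as the last step left them, time stands still between calls to the robot, and variables do not carry over. Pictures are saved under pics/ and viewed, about 8 in all and at most 12, crops included, and the job is handed in when it is done.

Besides the shell and the picture viewer there is one more tool, called after "Emit:" as a command line: name --argument value ..., lists and objects as JSON in quotes. drive_tool: Moves the arm, as the interface text tells. Its arguments: {"type":"object","properties":{"deltas":{"type":"array"},"force":{"type":"number"}},"required":["deltas"]}

```bash
mkdir -p pics && ls && python3 - <<'E'
from workcell import bot
import cv2,numpy as np
print(bot.read_state())
a=bot.read_camera("top");b=bot.read_camera("scene")
np.savez("cams.npz",top=a["frame"],scene=b["frame"])
for n,c in(("top",a),("scene",b)):
    cv2.imwrite(f"pics/{n}0.png",c["frame"]);print(n,c["mtx"].tolist(),np.round(c["R"],4).tolist(),np.round(c["t"],4).tolist())
E
```

```text
pics
{'time': 0.0, 'q': array([ 1.25611219e+00,  2.64733971e-01,  1.60538347e+00, -1.41756076e-05,
        1.27367201e+00, -3.68724825e-02]), 'joint_vel': array([ 2.25434332e-04,  1.54253315e-03,  1.02287047e-04, -4.19278705e-05,
        1.46344602e-03, -1.12118714e-03]), 'joint_torque': array([ 2.56330086e-04, -5.15138304e+01, -3.67303383e+01, -2.21269474e-04,
        1.32887287e-02,  1.51401127e-05]), 'tool_pos': array([0.18488365, 0.64843172, 0.22996982]), 'tcp_rot': array([-0.43492547, -3.11096494,  0.00340087]), 'wrist_force': array([-0.28387037, -0.81848994,  0.21516102]), 'torque': array([-0.02938882, -0.04450229,  0.03405588]), 'width': 1.0005826532548343}
top [[396.0103097015176, 0.0, 317.32300645192527], [0.0, 396.0103097015176, 193.20952229503254], [0.0, 0.0, 1.0]] [[-0.0266, -0.9996, 0.0007], [-0.9826, 0.026, -0.1841], [0.184, -0.0056, -0.9829]] [0.0309, 0.5137, 0.8319]
scene [[367.96412261319387, 0.0, 320.1711039129582], [0.0, 367.96412261319387, 195.77920491802323], [0.0, 0.0, 1.0]] [[0.4786, 0.878, 0.0003], [0.4912, -0.2674, -0.829], [-0.7278, 0.397, -0.5593]] [-0.2651, -0.1996, 1.2146]
```

View pics/top0.png

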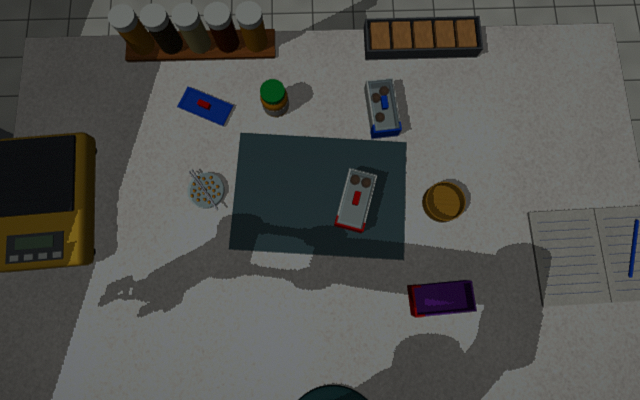

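View pics/scene0.png

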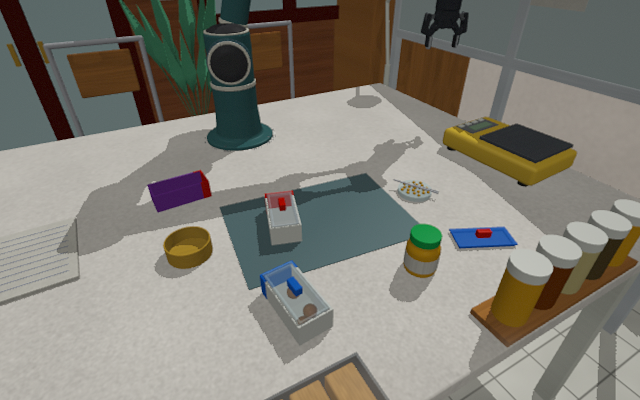

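The pictures show three candidates in the top view. The one at (355,199) stands on the mat, white with a red end toward the robot and two seeds in the far end. The others are blue-ended (382,108) and purple (442,298). The first fits. The blue lid at (206,106) is a decoy. I'll confirm with a crop and measure.

```bash
cat > h.py <<'E'
import numpy as np,cv2
from workcell import bot
def ray(c,uv,z):
    d=c["R"].T@np.linalg.inv(c["mtx"])@np.array([uv[0],uv[1],1.]);o=-c["R"].T@c["t"]
    return o+d*(z-o[2])/d[2]
def proj(c,X):
    p=c["mtx"]@(c["R"]@np.asarray(X)+c["t"]);return p[:2]/p[2]
def red(f):
    h=cv2.cvtColor(f,cv2.COLOR_BGR2HSV)
    return (((h[...,0]<8)|(h[...,0]>172))&(h[...,1]>150)&(h[...,2]>60)).astype(np.uint8)
def blobs(m,amin=15):
    n,l,s,ce=cv2.connectedComponentsWithStats(m);return [(s[i].tolist(),ce[i].round(1).tolist(),l==i) for i in range(1,n) if s[i][4]>=amin]
E
python3 - <<'E'
from h import *
c=bot.read_camera("top");f=c["frame"]
cv2.imwrite("pics/crop1.png",cv2.resize(f[150:250,300:420],None,fx=6,fy=6,interpolation=cv2.INTER_CUBIC))
h=cv2.cvtColor(f,cv2.COLOR_BGR2HSV)
roi=np.zeros(f.shape[:2],np.uint8);roi[155:245,322:398]=1
for s,ce,m in blobs(red(f)*roi): print("red",s,ce,ray(c,ce,.0575).round(4))
m=((h[...,2]>95)|(red(f)>0)).astype(np.uint8)*roi
m=cv2.morphologyEx(m,cv2.MORPH_CLOSE,np.ones((9,9)))
for s,ce,mm in blobs(m,200):
    r=cv2.minAreaRect(np.argwhere(mm)[:,::-1].astype(np.float32));P=[ray(c,p,.046)for p in cv2.boxPoints(r)]
    print("dish",s,r,np.round(P,4).tolist(),ray(c,r[0],.046).round(4))
E
```

```text
red [352, 191, 9, 14, 81] [356.1, 197.5] [ 0.5007 -0.0674  0.0575]
red [335, 215, 30, 17, 89] [349.3, 225.3] [ 0.4401 -0.05    0.0575]
dish [335, 169, 30, 63, 402] ((355.70599365234375, 199.81736755371094), (29.877511978149414, 57.3118896484375), 14.74356460571289) [[0.4456, -0.0175, 0.046], [0.5698, -0.0546, 0.046], [0.5506, -0.1187, 0.046], [0.4272, -0.08, 0.046]] [ 0.4975 -0.0675  0.046 ]
```

View pics/crop1.png

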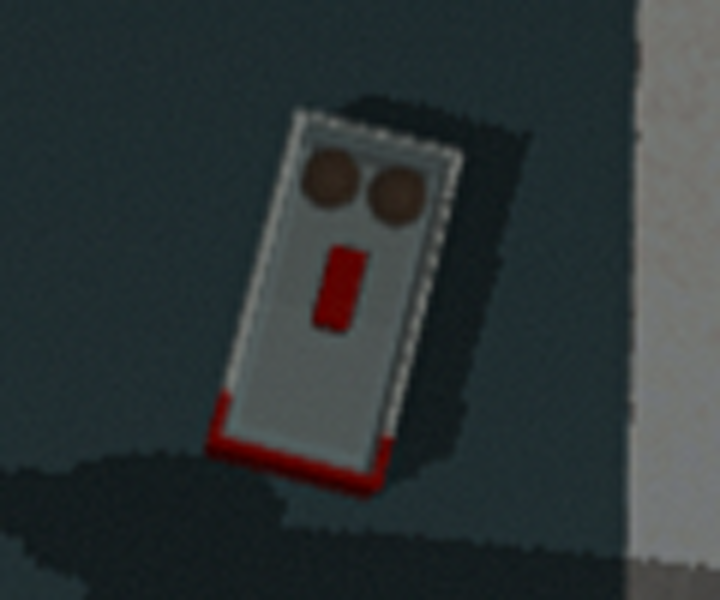

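The crop confirms it: red end at full-frame (350,228), seeds at (355,180) and (366,182), and the red knob at (356,197). The knob's ray gives a centre of about (0.500, -0.067) and a yaw of about -17°. The rim measures about 129 x 66 mm, which matches the stated size. The tool's y axis is at 74°, so I need a turn of about -1°. First I'll move above the dish.

Emit:
drive_tool --deltas '[{"hand":1,"offset":[2,-4.5,0],"angular":[0,0,0]},{"hand":1,"offset":[4,-9,0],"angular":[0,0,0]},{"hand":1,"offset":[6,-14,0],"angular":[0,0,0]},{"hand":1,"offset":[8.5,-19,0],"angular":[0,0,0]},{"hand":1,"offset":[11,-24,0],"angular":[0,0,0]},{"hand":1,"offset":[13,-29,0],"angular":[0,0,0]},{"hand":1,"offset":[15.5,-34,0],"angular":[0,0,0]},{"hand":1,"offset":[17.5,-39,0],"angular":[0,0,0]}]' --force 50

```text
time: 1.15
tool_pos: [0.3605, 0.2574, 0.2312]
tcp_rot: [0.435, 3.111, 0.0]
wrist_force: [0.8, 0.5, -0.2]
width: 0.999
```

Emit:
drive_tool --deltas '[{"hand":1,"offset":[2,-5,0],"angular":[0,0,-1]},{"hand":1,"offset":[4,-10,0],"angular":[0,0,-1]},{"hand":1,"offset":[6,-15,-1],"angular":[0,0,-1]},{"hand":1,"offset":[8,-20,-2],"angular":[0,0,-1]},{"hand":1,"offset":[10,-25,-3],"angular":[0,0,-1]},{"hand":1,"offset":[12,-29,-4],"angular":[0,0,-1]},{"hand":1,"offset":[13.5,-32.5,-5],"angular":[0,0,-1]},{"hand":1,"offset":[14,-32.8,-5],"angular":[0,0,-1]}]'

```text
time: 2.15
tool_pos: [0.4998, -0.0707, 0.18]
tcp_rot: [-0.467, -3.104, 0.0]
wrist_force: [-0.9, 0.5, 0.7]
width: 1.001
```

```bash
python3 - <<'E'
from h import *
c=bot.read_camera("wrist");f=c["frame"];cv2.imwrite("pics/w1.png",f)
print((-c["R"].T@c["t"]).round(3))
for s,ce,m in blobs(red(f),60):
    r=cv2.minAreaRect(np.argwhere(m)[:,::-1].astype(np.float32))
    P=np.array([ray(c,p,.065)for p in cv2.boxPoints(r)])
    print(s,ce,r,ray(c,r[0],.065).round(4),"\n",P.round(4).tolist())
E
```

```text
[ 0.423 -0.047  0.323]
[115, 0, 46, 38, 912] [137.3, 17.1] ((138.8663330078125, 17.336633682250977), (45.57270050048828, 35.5228271484375), 5.710593223571777) [ 0.3146 -0.1624  0.065 ] 
 [[0.3185, -0.1865, 0.065], [0.2976, -0.1715, 0.065], [0.3109, -0.1389, 0.065], [0.3323, -0.1529, 0.065]]
[288, 123, 67, 23, 477] [320.7, 128.5] ((321.0, 134.0), (22.0, 66.0), 90.0) [ 0.4448 -0.0501  0.065 ] 
 [[0.427, -0.0753, 0.065], [0.4444, -0.0194, 0.065], [0.4631, -0.0243, 0.065], [0.4453, -0.0816, 0.065]]
[316, 179, 13, 31, 394] [322.0, 194.3] ((322.0, 194.0), (30.0, 12.0), 90.0) [ 0.4989 -0.0657  0.065 ] 
 [[0.4831, -0.0668, 0.065], [0.4864, -0.0559, 0.065], [0.5153, -0.0645, 0.065], [0.5118, -0.0757, 0.065]]
[625, 277, 15, 13, 141] [633.4, 282.3] ((632.0, 283.0), (12.0, 14.0), 90.0) [0.6919 0.2214 0.065 ] 
 [[0.6819, 0.2141, 0.065], [0.6862, 0.2282, 0.065], [0.702, 0.2288, 0.065], [0.6976, 0.2145, 0.065]]
```

View pics/w1.png

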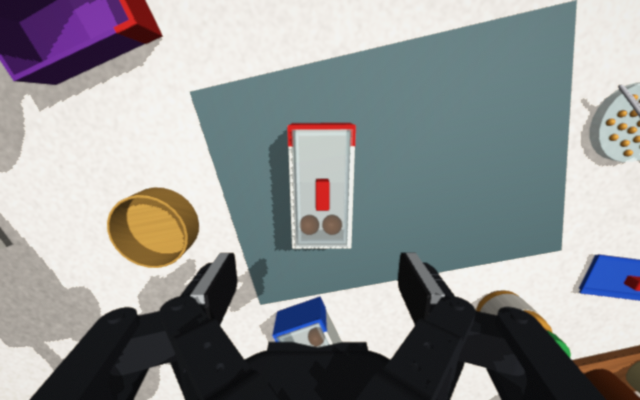

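The wrist view shows the dish upright in the frame, with the knob at (322,194) and the seeds at (310,225) and (332,225). The knob is at (0.499, -0.066) with a yaw of about -16.6°, so the tool is aligned. I'll shift +0.4 cm in y, descend and grip.

Emit:
drive_tool --deltas '[{"hand":1,"offset":[0,0.45,-3],"angular":[0,0,0]},{"hand":1,"offset":[0,0.45,-6],"angular":[0,0,0]},{"hand":1,"offset":[0,0.45,-9],"angular":[0,0,0]},{"hand":1,"offset":[0,0.45,-12],"angular":[0,0,0]},{"hand":1,"offset":[0,0.45,-14.5],"angular":[0,0,0]},{"hand":1,"offset":[0,0.45,-16.3],"angular":[0,0,0]},{"hand":1,"offset":[0,0.45,-17.2],"angular":[0,0,0]},{"hand":1,"offset":[0,0.45,-17.2],"angular":[0,0,0]}]'

```text
time: 3.2
tool_pos: [0.4999, -0.064, 0.0091]
tcp_rot: [-0.461, -3.107, -0.0]
wrist_force: [0.1, 0.9, 0.7]
width: 1.002
```

Emit:
drive_tool --deltas '[{"hand":0.6,"offset":[0,0,0],"angular":[0,0,0]},{"hand":0.6,"offset":[0,0,0],"angular":[0,0,0]},{"hand":0.6,"offset":[0,0,0],"angular":[0,0,0]},{"hand":0.6,"offset":[0,0,0],"angular":[0,0,0]},{"hand":0.6,"offset":[0,0,0],"angular":[0,0,0]},{"hand":0.6,"offset":[0,0,0],"angular":[0,0,0]}]' --force 50

```text
time: 3.95
tool_pos: [0.5013, -0.0647, 0.0106]
tcp_rot: [0.462, 3.105, -0.0]
wrist_force: [-1.5, 0.1, 6.6]
width: 0.739
```

Width 0.739 is about 63 mm, so the jaws are on the 64 mm walls. I'll lift gently, move a little outward, and check.

Emit:
drive_tool --deltas '[{"hand":0.6,"offset":[0,0,0.4],"angular":[0,0,0]},{"hand":0.6,"offset":[0,0,1.2],"angular":[0,0,0]},{"hand":0.6,"offset":[0.4,0,2.5],"angular":[0,0,0]},{"hand":0.6,"offset":[1,0,4],"angular":[0,0,0]},{"hand":0.6,"offset":[1.8,0,5.5],"angular":[0,0,0]},{"hand":0.6,"offset":[2.6,0,7],"angular":[0,0,0]},{"hand":0.6,"offset":[3.4,0,8.2],"angular":[0,0,0]},{"hand":0.6,"offset":[4,0,9],"angular":[0,0,0]}]'

```text
time: 4.95
tool_pos: [0.5412, -0.0644, 0.1004]
tcp_rot: [0.462, 3.106, -0.0]
wrist_force: [0.3, -0.4, -3.3]
width: 0.744
```

```bash
python3 - <<'E'
from h import *
s=bot.read_camera("scene");w=bot.read_camera("wrist")
a=proj(s,[.54,-.065,.12]).astype(int);print(a)
A=cv2.resize(s["frame"][a[1]-60:a[1]+60,a[0]-60:a[0]+60],(400,400),interpolation=cv2.INTER_CUBIC)
B=cv2.resize(w["frame"][90:290,220:420],(400,400))
cv2.imwrite("pics/lift.png",np.hstack([A,B]))
E
```

```text
[288 187]
```

View pics/lift.png

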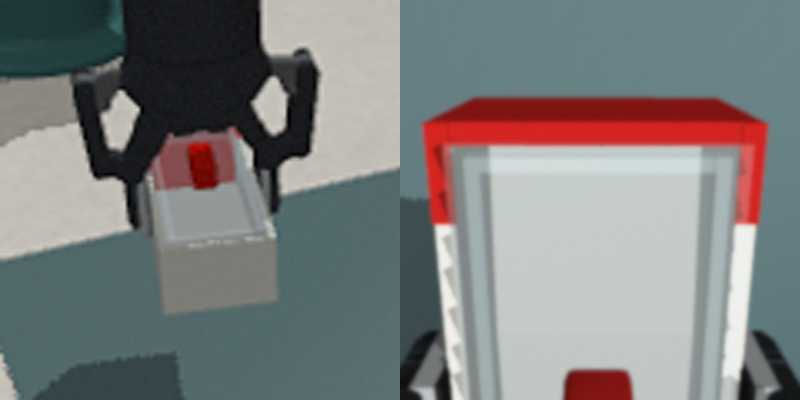

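The dish is lifted level with the lid seated in the rim. The left half shows the knob at (200,165) and the right half shows the red end with the lid inside. Now I'll tilt the red end down by 25°, which is (-7.1, -24, 0) in rotation-vector degrees.

Emit:
drive_tool --deltas '[{"hand":0.6,"offset":[0,0,0.5],"angular":[-0.6,-1.9,0]},{"hand":0.6,"offset":[0,0,1],"angular":[-1.4,-4.8,0]},{"hand":0.6,"offset":[0,0,1.5],"angular":[-2.4,-8,0]},{"hand":0.6,"offset":[0,0,2],"angular":[-3.4,-11.5,0]},{"hand":0.6,"offset":[0,0,2],"angular":[-4.4,-15,0]},{"hand":0.6,"offset":[0,0,2],"angular":[-5.4,-18.2,0]},{"hand":0.6,"offset":[0,0,2],"angular":[-6.4,-21.5,0]},{"hand":0.6,"offset":[0,0,2],"angular":[-7.0,-23.7,0]}]'

```text
time: 6.05
tool_pos: [0.5377, -0.064, 0.1178]
tcp_rot: [0.399, 2.685, -0.083]
wrist_force: [0.5, -0.6, -3.3]
width: 0.741
```

Emit:
drive_tool --deltas '[{"hand":0.6,"offset":[0,0,0],"angular":[0,0,0]},{"hand":0.6,"offset":[0,0,0],"angular":[0,0,0]},{"hand":0.6,"offset":[0,0,0],"angular":[0,0,0]},{"hand":0.6,"offset":[0,0,0],"angular":[0,0,0]},{"hand":0.6,"offset":[0,0,0],"angular":[0,0,0]},{"hand":0.6,"offset":[0,0,0],"angular":[0,0,0]},{"hand":0.6,"offset":[0,0,0],"angular":[0,0,0]},{"hand":0.6,"offset":[0,0,0],"angular":[0,0,0]}]'

```text
time: 7.05
tool_pos: [0.5401, -0.0644, 0.1193]
tcp_rot: [0.399, 2.684, -0.083]
wrist_force: [0.5, 0.8, -3.1]
width: 0.741
```

```bash
python3 - <<'E'
from h import *
s=bot.read_camera("scene");w=bot.read_camera("wrist")
a=proj(s,[.54,-.065,.13]).astype(int)
A=cv2.resize(s["frame"][a[1]-60:a[1]+60,a[0]-60:a[0]+60],(400,400),interpolation=cv2.INTER_CUBIC)
B=cv2.resize(w["frame"][90:290,220:420],(400,400))
cv2.imwrite("pics/tilt.png",np.hstack([A,B]))
E
```

```text
(no output)
```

View pics/tilt.png

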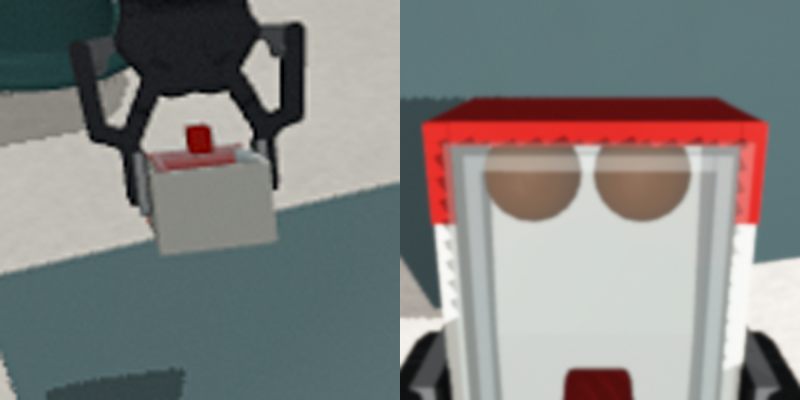

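Both seeds lie at the red end, at (532,180) and (642,180) in the crop, and the lid is on. Next I'll level out slowly, then lower to the original spot.

Emit:
drive_tool --deltas '[{"hand":0.6,"offset":[0,0,0],"angular":[0.6,1.9,0]},{"hand":0.6,"offset":[0,0,0],"angular":[1.4,4.8,0]},{"hand":0.6,"offset":[0,0,0],"angular":[2.4,8,0]},{"hand":0.6,"offset":[0,0,0],"angular":[3.4,11.5,0]},{"hand":0.6,"offset":[0,0,0],"angular":[4.4,15,0]},{"hand":0.6,"offset":[0,0,0],"angular":[5.4,18.2,0]},{"hand":0.6,"offset":[0,0,0],"angular":[6.4,21.5,0]},{"hand":0.6,"offset":[0,0,0],"angular":[7.0,23.7,0]}]'

```text
time: 8.15
tool_pos: [0.541, -0.0646, 0.1195]
tcp_rot: [0.462, 3.107, 0.0]
wrist_force: [0.0, -0.1, -3.1]
width: 0.742
```

Emit:
drive_tool --deltas '[{"hand":0.6,"offset":[-0.3,0,-0.8],"angular":[0,0,0]},{"hand":0.6,"offset":[-0.9,0,-2.2],"angular":[0,0,0]},{"hand":0.6,"offset":[-1.6,0,-3.8],"angular":[0,0,0]},{"hand":0.6,"offset":[-2.4,0,-5.5],"angular":[0,0,0]},{"hand":0.6,"offset":[-3.2,0,-7.2],"angular":[0,0,0]},{"hand":0.6,"offset":[-3.8,0,-8.6],"angular":[0,0,0]},{"hand":0.6,"offset":[-4,0,-9.7],"angular":[0,0,0]},{"hand":0.6,"offset":[-4,0,-10.2],"angular":[0,0,0]}]'

```text
time: 9.15
tool_pos: [0.4998, -0.0644, 0.0165]
tcp_rot: [-0.462, -3.107, -0.0]
wrist_force: [0.2, 0.5, -2.1]
width: 0.74
```

Emit:
drive_tool --deltas '[{"hand":0.6,"offset":[0,0,-0.1],"angular":[0,0,0]},{"hand":0.6,"offset":[0,0,-0.2],"angular":[0,0,0]},{"hand":0.6,"offset":[0,0,-0.3],"angular":[0,0,0]},{"hand":0.6,"offset":[0,0,-0.4],"angular":[0,0,0]},{"hand":0.6,"offset":[0,0,-0.5],"angular":[0,0,0]},{"hand":0.6,"offset":[0,0,-0.5],"angular":[0,0,0]}]'

```text
time: 9.9
tool_pos: [0.5, -0.0644, 0.0122]
tcp_rot: [-0.462, -3.107, 0.0]
wrist_force: [-0.4, 1.0, -2.0]
width: 0.741
```

Emit:
drive_tool --deltas '[{"hand":0.6,"offset":[0,0,-0.05],"angular":[0,0,0]},{"hand":0.6,"offset":[0,0,-0.1],"angular":[0,0,0]},{"hand":0.6,"offset":[0,0,-0.15],"angular":[0,0,0]},{"hand":0.6,"offset":[0,0,-0.2],"angular":[0,0,0]},{"hand":0.6,"offset":[0,0,-0.2],"angular":[0,0,0]}]'

```text
time: 10.52
tool_pos: [0.5001, -0.0644, 0.0106]
tcp_rot: [-0.462, -3.107, 0.0]
wrist_force: [-3.4, 1.4, 3.4]
width: 0.745
```

The dish touches the mat, as the force changed by about +6 N. I'll release in small steps and then rise straight up.

Emit:
drive_tool --deltas '[{"hand":0.8,"offset":[0,0,0],"angular":[0,0,0]},{"hand":1,"offset":[0,0,0],"angular":[0,0,0]},{"hand":1,"offset":[0,0,0],"angular":[0,0,0]},{"hand":1,"offset":[0,0,0],"angular":[0,0,0]},{"hand":1,"offset":[0,0,0],"angular":[0,0,0]},{"hand":1,"offset":[0,0,0.3],"angular":[0,0,0]},{"hand":1,"offset":[0,0,1.5],"angular":[0,0,0]},{"hand":1,"offset":[0,0,3.5],"angular":[0,0,0]}]' --force 50

```text
time: 11.52
tool_pos: [0.4996, -0.0643, 0.0457]
tcp_rot: [-0.462, -3.106, -0.0]
wrist_force: [-0.1, -0.5, 0.7]
width: 1.0
```

Emit:
drive_tool --deltas '[{"hand":1,"offset":[0,0,2.5],"angular":[0,0,0]},{"hand":1,"offset":[0,0,5],"angular":[0,0,0]},{"hand":1,"offset":[0,0,7.5],"angular":[0,0,0]},{"hand":1,"offset":[0,0,9.5],"angular":[0,0,0]},{"hand":1,"offset":[0,0,9.5],"angular":[0,0,0]},{"hand":1,"offset":[0,0,9.5],"angular":[0,0,0]}]'

```text
time: 12.28
tool_pos: [0.4997, -0.0643, 0.14]
tcp_rot: [-0.462, -3.107, 0.0]
wrist_force: [-0.0, 0.2, 0.2]
width: 0.998
```

```bash
python3 - <<'E'
from h import *
c=bot.read_camera("wrist");f=c["frame"];s=bot.read_camera("scene")
a=proj(s,[.5,-.065,.03]).astype(int)
A=cv2.resize(s["frame"][a[1]-60:a[1]+60,a[0]-60:a[0]+60],(400,400),interpolation=cv2.INTER_CUBIC)
cv2.imwrite("pics/down.png",np.hstack([A,cv2.resize(f[90:290,220:420],(400,400))]))
for b,ce,m in blobs(red(f),150):
    r=cv2.minAreaRect(np.argwhere(m)[:,::-1].astype(np.float32))
    print(b,ce,ray(c,r[0],.065).round(4),np.array([ray(c,p,.065)for p in cv2.boxPoints(r)]).round(4).tolist())
print(bot.read_state()["tool_pos"])
E
```

```text
[69, 0, 62, 28, 834] [101.4, 10.3] [ 0.321  -0.1611  0.065 ] [[0.3191, -0.1846, 0.065], [0.307, -0.1745, 0.065], [0.3229, -0.1379, 0.065], [0.3355, -0.1472, 0.065]]
[278, 126, 79, 27, 735] [315.6, 132.3] [ 0.4442 -0.0474  0.065 ] [[0.4264, -0.0726, 0.065], [0.4436, -0.0165, 0.065], [0.4625, -0.0214, 0.065], [0.4448, -0.0791, 0.065]]
[311, 191, 15, 36, 535] [318.0, 208.5] [ 0.4982 -0.0631  0.065 ] [[0.4822, -0.0641, 0.065], [0.4855, -0.0533, 0.065], [0.5149, -0.0621, 0.065], [0.5115, -0.0733, 0.065]]
[ 0.49915872 -0.06423142  0.13915437]
```

View pics/down.png

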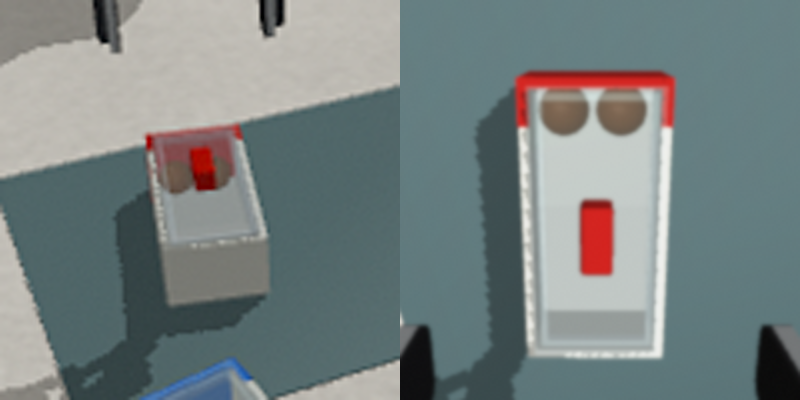

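The dish stands level with the lid on and both seeds at the red end, at (562,110) and (620,110). The knob is at about (0.498, -0.063). I'll narrow the jaws, then descend so the tips end about 3 mm above the lid plate, whose top is at 0.049.

Emit:
drive_tool --deltas '[{"hand":0.4,"offset":[0,0.05,-0.5],"angular":[0,0,0]},{"hand":0.4,"offset":[-0.05,0.05,-2],"angular":[0,0,0]},{"hand":0.4,"offset":[-0.05,0.05,-3.5],"angular":[0,0,0]},{"hand":0.4,"offset":[-0.05,0.05,-5],"angular":[0,0,0]},{"hand":0.4,"offset":[-0.05,0.05,-6.5],"angular":[0,0,0]},{"hand":0.4,"offset":[-0.05,0.05,-7.8],"angular":[0,0,0]},{"hand":0.4,"offset":[-0.05,0.05,-8.6],"angular":[0,0,0]},{"hand":0.4,"offset":[-0.05,0.05,-8.6],"angular":[0,0,0]}]' --force 30

```text
time: 13.38
tool_pos: [0.4991, -0.0638, 0.0535]
tcp_rot: [-0.462, -3.106, -0.0]
wrist_force: [-0.2, 0.1, 1.4]
width: 0.397
```

Emit:
drive_tool --deltas '[{"hand":0.05,"offset":[0,0,0],"angular":[0,0,0]},{"hand":0.05,"offset":[0,0,0],"angular":[0,0,0]},{"hand":0.05,"offset":[0,0,0],"angular":[0,0,0]},{"hand":0.05,"offset":[0,0,0],"angular":[0,0,0]},{"hand":0.05,"offset":[0,0,0],"angular":[0,0,0]},{"hand":0.05,"offset":[0,0,0],"angular":[0,0,0]}]'

```text
time: 14.12
tool_pos: [0.5003, -0.064, 0.0549]
tcp_rot: [0.462, 3.106, -0.0]
wrist_force: [0.7, 0.7, 5.8]
width: 0.152
```

Width 0.152 is about 13 mm, so the jaws are on the 14 mm knob. I'll lift straight up slowly.

Emit:
drive_tool --deltas '[{"hand":0.05,"offset":[0,0,0.3],"angular":[0,0,0]},{"hand":0.05,"offset":[0,0,0.7],"angular":[0,0,0]},{"hand":0.05,"offset":[0,0,1.2],"angular":[0,0,0]},{"hand":0.05,"offset":[0,0,2],"angular":[0,0,0]},{"hand":0.05,"offset":[0,0,3],"angular":[0,0,0]},{"hand":0.05,"offset":[0,0,4],"angular":[0,0,0]},{"hand":0.05,"offset":[0,0,5],"angular":[0,0,0]},{"hand":0.05,"offset":[0,0,5],"angular":[0,0,0]}]'

```text
time: 15.12
tool_pos: [0.5006, -0.0641, 0.1057]
tcp_rot: [0.462, 3.105, -0.0]
wrist_force: [-0.2, 0.8, -0.6]
width: 0.157
```

```bash
python3 - <<'E'
from h import *
c=bot.read_camera("wrist");f=c["frame"];s=bot.read_camera("scene")
a=proj(s,[.5,-.065,.06]).astype(int)
A=cv2.resize(s["frame"][a[1]-60:a[1]+60,a[0]-60:a[0]+60],(400,400),interpolation=cv2.INTER_CUBIC)
cv2.imwrite("pics/lidup.png",np.hstack([A,cv2.resize(f[90:290,220:420],(400,400))]))
E
```

```text
(no output)
```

View pics/lidup.png

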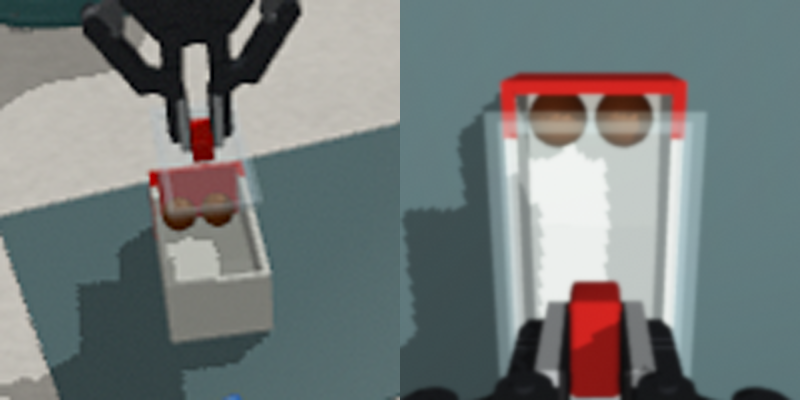

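The lid hangs level by its knob, clear of the dish, and both seeds are in the red end. Now I'll carry it 12.5 cm to +y and lower it. Its underside is at about 0.092, so it needs about 9.0 cm down.

Emit:
drive_tool --deltas '[{"hand":0.05,"offset":[0,0.6,0],"angular":[0,0,0]},{"hand":0.05,"offset":[0,2,0],"angular":[0,0,0]},{"hand":0.05,"offset":[0,4,0],"angular":[0,0,0]},{"hand":0.05,"offset":[0,6,0],"angular":[0,0,0]},{"hand":0.05,"offset":[0,8,0],"angular":[0,0,0]},{"hand":0.05,"offset":[0,10,0],"angular":[0,0,0]},{"hand":0.05,"offset":[0,11.8,-0.5],"angular":[0,0,0]},{"hand":0.05,"offset":[0,12.5,-1.5],"angular":[0,0,0]}]'

```text
time: 16.23
tool_pos: [0.4998, 0.0625, 0.089]
tcp_rot: [0.46, 3.107, 0.0]
wrist_force: [0.3, -0.6, -0.1]
width: 0.152
```

Emit:
drive_tool --deltas '[{"hand":0.05,"offset":[0,0,-1.2],"angular":[0,0,0]},{"hand":0.05,"offset":[0,0,-2.6],"angular":[0,0,0]},{"hand":0.05,"offset":[0,0,-4],"angular":[0,0,0]},{"hand":0.05,"offset":[0,0,-5.2],"angular":[0,0,0]},{"hand":0.05,"offset":[0,0,-6.2],"angular":[0,0,0]},{"hand":0.05,"offset":[0,0,-6.8],"angular":[0,0,0]},{"hand":0.05,"offset":[0,0,-7.1],"angular":[0,0,0]},{"hand":0.05,"offset":[0,0,-7.1],"angular":[0,0,0]}]'

```text
time: 17.23
tool_pos: [0.4997, 0.0611, 0.0183]
tcp_rot: [0.462, 3.107, -0.0]
wrist_force: [0.1, -0.7, -1.1]
width: 0.156
```

Emit:
drive_tool --deltas '[{"hand":0.05,"offset":[0,0,-0.1],"angular":[0,0,0]},{"hand":0.05,"offset":[0,0,-0.2],"angular":[0,0,0]},{"hand":0.05,"offset":[0,0,-0.3],"angular":[0,0,0]},{"hand":0.05,"offset":[0,0,-0.4],"angular":[0,0,0]},{"hand":0.05,"offset":[0,0,-0.4],"angular":[0,0,0]}]'

```text
time: 17.85
tool_pos: [0.4997, 0.0612, 0.015]
tcp_rot: [-0.462, -3.107, 0.0]
wrist_force: [-2.2, 0.4, 5.2]
width: 0.148
```

The lid is in contact at z = 0.015 (about 0.016 expected), with +5 N. I'll release and rise.

Emit:
drive_tool --deltas '[{"hand":0.25,"offset":[0,0,0],"angular":[0,0,0]},{"hand":0.4,"offset":[0,0,0],"angular":[0,0,0]},{"hand":0.4,"offset":[0,0,0],"angular":[0,0,0]},{"hand":0.4,"offset":[0,0,0],"angular":[0,0,0]},{"hand":0.4,"offset":[0,0,0.4],"angular":[0,0,0]},{"hand":0.4,"offset":[0,0,1.5],"angular":[0,0,0]},{"hand":0.4,"offset":[0,0,3.5],"angular":[0,0,0]},{"hand":0.4,"offset":[0,0,6],"angular":[0,0,0]}]'

```text
time: 18.85
tool_pos: [0.4993, 0.0611, 0.0752]
tcp_rot: [-0.462, -3.107, 0.0]
wrist_force: [-0.4, 0.0, 0.2]
width: 0.405
```

Emit:
drive_tool --deltas '[{"hand":0.4,"offset":[0,0,3],"angular":[0,0,0]},{"hand":0.4,"offset":[0,0,6],"angular":[0,0,0]},{"hand":0.4,"offset":[0,0,9],"angular":[0,0,0]},{"hand":0.4,"offset":[0,0,11],"angular":[0,0,0]},{"hand":0.4,"offset":[0,0,11],"angular":[0,0,0]},{"hand":0.4,"offset":[0,0,11],"angular":[0,0,0]}]'

```text
time: 19.6
tool_pos: [0.4991, 0.0611, 0.1838]
tcp_rot: [-0.462, -3.107, 0.0]
wrist_force: [-0.2, 0.2, -1.3]
width: 0.403
```

```bash
python3 - <<'E'
from h import *
c=bot.read_camera("wrist");f=c["frame"];s=bot.read_camera("scene")
a=proj(s,[.5,0,.02]).astype(int);print(a)
A=cv2.resize(s["frame"][a[1]-70:a[1]+70,a[0]-70:a[0]+70],(400,400),interpolation=cv2.INTER_CUBIC)
B=cv2.resize(f,(640,400))[:,100:500]
cv2.imwrite("pics/end.png",np.hstack([A,B]))
for b,ce,m in blobs(red(f),150):
    r=cv2.minAreaRect(np.argwhere(m)[:,::-1].astype(np.float32));print(b,ce,ray(c,r[0],.026).round(4),(np.array(r[1])*0.0).tolist())
for b,ce,m in blobs(red(s["frame"]),10):
    if abs(ce[0]-a[0])<70 and abs(ce[1]-a[1])<70: print("scene",b,ce,ray(s,ce,.02).round(3))
print(bot.read_state()["tool_pos"],bot.read_state()["wrist_force"])
E
```

```text
[308 208]
[0, 9, 52, 71, 2058] [17.8, 50.2] [ 0.2847 -0.1645  0.026 ] [0.0, 0.0]
[167, 157, 76, 26, 1076] [209.3, 165.5] [ 0.4468 -0.0512  0.026 ] [0.0, 0.0]
[312, 170, 12, 28, 318] [317.5, 183.8] [0.4979 0.0618 0.026 ] [0.0, 0.0]
[519, 301, 29, 15, 317] [533.1, 308.1] [0.7377 0.2786 0.026 ] [0.0, 0.0]
scene [266, 191, 28, 16, 249] [280.1, 196.6] [ 0.423 -0.038  0.02 ]
scene [329, 197, 7, 12, 66] [332.1, 202.2] [0.503 0.059 0.02 ]
[0.4986328  0.06101666 0.18297975] [-0.23312981 -0.31866911 -0.08301128]
```

View pics/end.png

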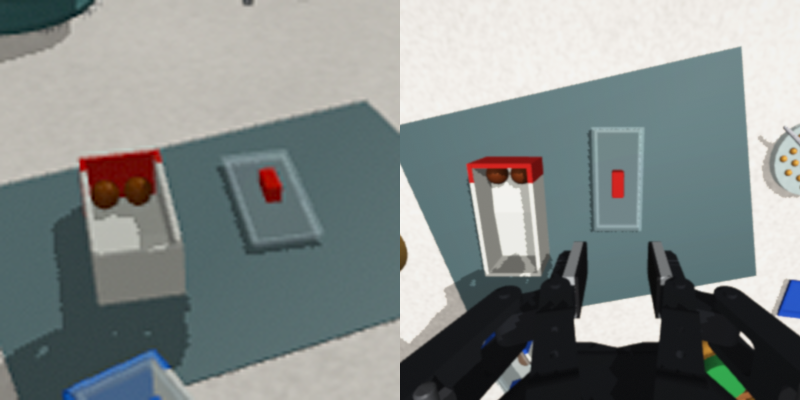

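The lid lies flat on the mat with its knob up at (270,185), and the two views agree on its position to about 5 mm. The open dish is upright with both seeds in the red end at (105,193) and (138,188). The gripper is clear of everything, so I'm handing in.

```bash
python3 -c "
from workcell import bot
print(bot.finish_job())"
```

```text
the job is handed in; nothing more can be done
None
```

I did the job in the order asked and handed it in at about 20 s of the 58 s allowed.
- **Dish:** I gripped the red-ended dish at mid length, lifted it about 11 cm and tilted the red end down about 25° for a second. It went back on its original spot with the lid still on.
- **Lid:** I lifted it off by the knob and set it flat, knob up, on the bare mat 12.5 cm to +y of the dish.

**Last checks:** the final pictures show the lid flat with its knob at about (0.498, 0.062). The scene view put it at about (0.503, 0.059), so the two views differ by about 5 mm. The dish is upright and open, both seeds are in the red end, and the gripper is clear with no contact force. Both set-downs touched at about 5–6 N, the highest wrist force reported was about 7 N, and no check failed.

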